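# Pin the turntable and unscrew the ferrule jar

### The arm

A 6-joint arm with a two-finger parallel gripper is mounted at the origin on the work surface. World frame = base frame: x ahead of the robot, y to its left, z up, the work surface at z = 0. Lengths are in m, angles in rad, forces in N, time in s.
With the tool pointing down it reaches from about 0.375 to 0.9 m from the base axis. Payload 3.1 kg.
Tool frame: the origin (TCP) lies between the finger pads; the fingertips stand 8 mm ahead of it and the grasp point (between the pads) lies 11 mm behind it; z points along the fingers, y is the line along which they close (so a half turn about z gives the same grasp; the last joint's range is limited). The gripper opens to 85 mm and grips with 20 to 120 N. Pads are 22 mm wide; open, the fingers measure 114 mm over their backs; the gripper's body (76 mm by 85 mm) begins 54 mm behind the grasp point. The pads swing forward as they close: fully open they stand 13 mm farther back than shut.
Start: joints at [1.151, 0.527, 1.433, -0, 1.181, -0.178], TCP at [0.149, 0.607, 0.239] pointing down, gripper open.
Joint ranges: [-3.08, 3.08], [-0.75, 2.2], [0.22, 2.44], [-1.43, 4.57], [0, 2.65], [-2.85, 2.85]. Speed limits (rad/s): [2.79, 2.79, 3.14, 3.14, 3.14, 3.14].

### API

Orientations are given as a unit quaternion [x, y, z, w].
In Python, from station import readout, cams, sign_off gives the robot as it stands.
- The arm moves only by the tool send_rows, never from a script. Its argument "commands" is text: rows parted by semicolons, each of 5 numbers parted by spaces: the finger opening in mm, from 0 to 85.4, then the shift along the tool's x, y, z each as a share of 0.02 m, from -1 to 1, then the turn about the tool's z as a share of 4 degrees, from -1 to 1. In form: grip dx dy dz spin; .... A call has 1 to 20 rows; each row shifts and turns the commanded pose from where the row before left it, along the tool's axes as they then stand; what a row does not reach is not made up. A row lasts 1/12 s, in which the tool goes at most 41.7 mm and 7.16 degrees, less where a joint would pass 70% of its speed; a pose out of reach is approached as far as the arm can. A call with a number of a shift or a turn outside -1 to 1 is refused whole. A call with a gripper value outside its range is refused whole. The fingers move at their own pace and stop on an object; "grip_force" is the grip in N (left out, the last holds). Time passes only in rows, so rows that do not move let the fingers close. It gives the time, the measured TCP pose, the force, the opening and the grip force at its end, in the units of the state.
- readout.sense(): the state, without advancing time (a new reading comes with each control period).
- cams.snapshot(name): name is "side" or "top" or "wrist"; returns a dict with "pixels" (480x640x3 uint8, red, green, blue), "intrinsics" (3x3 intrinsics, pixels), "eye" and "rotation" of the camera in the world. Camera axes: x right, y down, z forward; pixel columns grow to the right and rows downward; lengths in m; the calibration is good to about 2 mm. A picture is of the moment at which its call begins. There is no depth.
- sign_off(): hands the job in; it is judged then, once.
The state is a dict: "t": time; "q": joint angles; "qd": joint speeds; "tau": joint torques, N m; "tcp_pos": TCP position; "tool_rot": TCP orientation; "force": force on the tool from outside, world axes, zero at the start; "ft_torque": the same for the moment, N m; "finger_gap": opening from 0.0 (shut) to 1.0 (fully open); "gripper_force": force on a finger pad.
Only numpy, scipy, OpenCV 4.12 (cv2) and the standard library are available. Lean on these libraries where they do the work, as an engineer would, in place of code of your own. Each camera call takes 0.05 s, during which the arm holds its last target. There are 200 camera calls.

### The job

Lock the jar's turntable by dropping the two long steel pins, end down, fully home into the two holes of the stand, one pin in each. Then unscrew the tight cap counter-clockwise until its thread lets go (under a quarter turn) and lift it straight up. Finish still holding the cap, level and still, about two finger-breadths above the jar's mouth; the pins stay in, and the short pin and everything else on the bench stay where they are.

Things in the scene. Friction and masses are not known exactly. Their poses are not given: they have to be found in the camera images.
- stand: Grey steel stand screwed to the bench, a block 110 x 210 x 36 mm (x, y, z), carrying a turntable with a jar. Origin: centre of its underside; z up, y along the line of the two pin holes. It stands anywhere turned by up to 0.5 rad.
- hole_left (a point): Centre of the mouth of the pin hole at +80 mm along the stand's y, in the block's top face (36 mm above the bench). Hole: 15 mm wide, 30 mm deep, chamfered, vertical. An aluminium fork of the turntable, 8 mm thick with a 17 mm gap between its two prongs, lies on the block over the hole (top 44 mm above the bench); the pin must go down between the prongs. The forks start in line with the holes.
- hole_right (a point): The same for the hole at -80 mm along the stand's y.
- turntable (a joint): Angle of the turntable (rad), counter-clockwise from above positive, 0 with the forks over the holes, where it starts. The jar is clamped to it. With no pin in, it turns easily (0.06 N m), far more easily than the cap unscrews; with a pin in it has about 0.05 rad of play.
- jar_mouth (a point): Centre of the rim of the jar's neck, 121.5 mm above the bench, on the turntable's axis (the middle of the stand). Jar: white, round, body 60 mm wide up to 90 mm above the bench, then a shoulder and a 43 mm wide neck.
- cap: Grey ribbed round screw cap, 56 mm wide, 30 mm high, 60 g. Origin: centre of its lower edge; z up along its axis. It starts screwed down with its lower edge 106 mm and its top 136 mm above the bench. It is loose from the jar only through its thread.
- thread (a joint): How far the cap has been unscrewed relative to the jar (rad): 0 tight, grows counter-clockwise seen from above. Turning takes about 0.4 N m throughout. The cap rises 2.6 mm per rad; the thread lets go at 0.75 to 0.9 rad (about 1.0 rad of hand turn with the play; 1.2 is safe), and a stop lies at 1.4 rad. Before it lets go the cap cannot be pulled off.
- rack: Wooden pin rack fixed to the bench, 170 x 50 x 40 mm, origin at the centre of its underside, x along its row of three holes (14 mm wide, 30 mm deep, 55 mm apart, the middle one at the centre). Each holds an upright pin; which hole holds which varies.
- pin_a: Long steel pin, round, 12 mm diameter, 90 mm long, 80 g, standing in the rack, its top 100 mm above the bench. Origin: centre of its lower end; z along the pin to its top. The two long pins are alike.
- pin_b: The other long steel pin, just like pin_a.
- pin_short: Short steel pin, 12 mm diameter, 55 mm long, in the third hole of the rack, its top 65 mm above the bench. Stays where it is. Origin: centre of its lower end.
- screwdriver: Screwdriver with a red handle lying on the bench; not to be disturbed.
- tape_roll: Roll of black insulating tape, 68 mm wide, 19 mm high, lying flat; not to be disturbed.
- tester: Blue pen-shaped voltage tester, 150 mm long, 34 mm wide, 26 mm high, lying flat; not to be disturbed.
- spray_can: Red spray can, 58 mm wide, 190 mm high, standing; not to be disturbed.
- bottle: White plastic bottle, 52 mm wide, 130 mm high, standing; not to be disturbed.
- parts_bin: Small red open bin, 130 x 100 x 55 mm, with white terminal blocks in it; not to be disturbed.
Mind the look-alikes: they are no part of the job. Of the things like the cap, leave any that is turquoise; of the rest the larger one is meant.

How it is judged:
By the outcome, as a careful person would: the job done as asked, in the order asked, and still so for the second after the job is handed in, while the arm keeps its last pose, push and grip.
It also fails if it takes over 67 s, if anything falls off the work surface, if the arm or the gripper's body presses on something with over 40 N, if the wrist force passes 120 N, or if a joint passes its speed limit or range.

## Working session

There is one attempt and no reset: what is moved stays moved. The work goes in short steps, Python scripts to look and compute and a tool call to move; the robot and the scene stay as the last step left them, time stands still between calls to the robot, and variables do not carry over. Pictures are saved under pics/ and viewed, at most 10 in all, crops included, and the job is handed in when it is done.

Besides the shell and the picture viewer there is one more tool, called after "Request:" as name(argument=value, ...), one argument or row to a line, values as JSON. send_rows: Moves the arm, as the interface text tells. Its arguments: {"type":"object","properties":{"commands":{"type":"string"},"grip_force":{"type":"number"}},"required":["commands"]}

```bash
mkdir -p pics; cat > h.py <<'E'
import numpy as np, cv2
from station import readout, cams
def snap(name,fn=None):
    d=cams.snapshot(name)
    im=cv2.cvtColor(np.asarray(d["pixels"]),cv2.COLOR_RGB2BGR)
    if fn: cv2.imwrite(fn,im)
    np.savez(f"/tmp/{name}.npz",im=im,K=d["intrinsics"],e=d["eye"],R=d["rotation"])
    return im,np.array(d["intrinsics"]),np.array(d["eye"]),np.array(d["rotation"])
def load(name):
    z=np.load(f"/tmp/{name}.npz"); return z["im"],z["K"],z["e"],z["R"]
def ray(c,uv):
    _,K,e,R=c; d=R@np.linalg.inv(K)@np.array([uv[0],uv[1],1.]); return e,d/np.linalg.norm(d)
def onz(c,uv,z):
    e,d=ray(c,uv); return e+d*(z-e[2])/d[2]
def proj(c,p):
    _,K,e,R=c; q=K@(R.T@(np.array(p)-e)); return q[:2]/q[2]
def tri(c1,u1,c2,u2):
    e1,d1=ray(c1,u1);e2,d2=ray(c2,u2)
    A=np.stack([d1,-d2],1);s=np.linalg.lstsq(A,e2-e1,rcond=None)[0]
    p,q=e1+s[0]*d1,e2+s[1]*d2
    return (p+q)/2,np.linalg.norm(p-q)
E
python3 - <<'E'
from h import *
for n in("top","side","wrist"):
    c=snap(n,f"pics/{n}0.png"); print(n,c[2].round(3),c[3].round(3).tolist(),c[1].round(1).tolist())
s=readout.sense();print({k:np.round(v,3).tolist() for k,v in s.items()})
E
```

```text
top [0.383 0.033 1.314] [-0.701, 0.71, -0.055, 0.042] [[531.3, 0.0, 317.0], [0.0, 531.3, 249.4], [0.0, 0.0, 1.0]]
side [-0.055 -0.955  0.912] [0.85, -0.25, 0.134, -0.444] [[498.4, 0.0, 324.5], [0.0, 498.4, 247.2], [0.0, 0.0, 1.0]]
wrist [0.085 0.623 0.374] [0.78, 0.612, 0.08, 0.103] [[331.8, 0.0, 319.8], [0.0, 331.8, 241.0], [0.0, 0.0, 1.0]]
{'t': 0.15, 'q': [1.152, 0.528, 1.434, -0.0, 1.181, -0.178], 'qd': [-0.001, -0.002, -0.003, 0.001, -0.0, -0.001], 'tau': [0.001, -44.274, -17.828, -0.0, 0.006, -0.0], 'tcp_pos': [0.149, 0.606, 0.239], 'tool_rot': [0.12, 0.993, -0.001, -0.0], 'force': [0.403, -0.125, 0.547], 'ft_torque': [0.005, 0.0, -0.035], 'gripper_force': 0.0, 'finger_gap': 0.997}
```

View pics/top0.png

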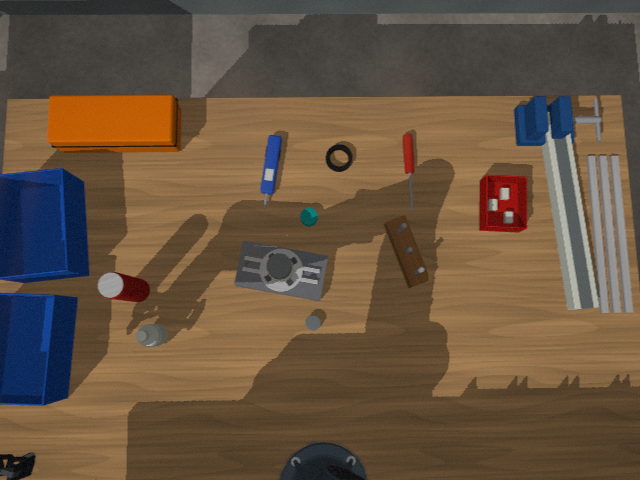

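View pics/side0.png

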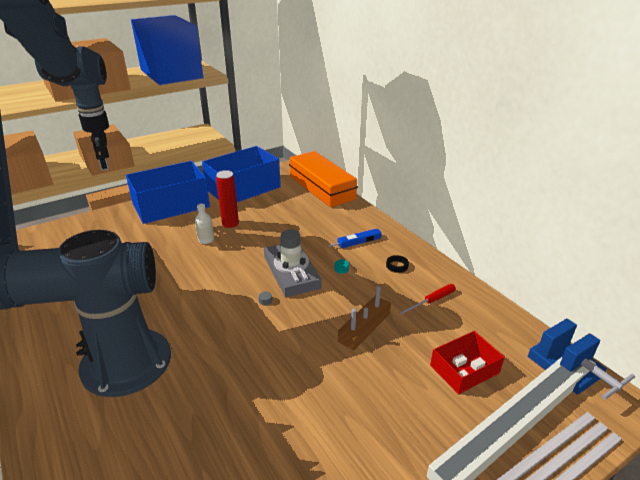

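The top view shows the stand with its jar at about (281,270). The rack is at (407,251), with pins near (403,227), (411,249) and (421,270).

There are three cap-like things:
- **Ribbed cap on the jar:** (279,263), large and grey.
- **Turquoise cap:** (309,217).
- **Small grey cap on the bench:** (314,322).

The turquoise one is excluded and the jar's cap is the larger grey one, so that is the one meant. I'll confirm this in an enlarged crop.

```bash
python3 - <<'E'
from h import *
t=load("top")[0]; s=load("side")[0]
a=cv2.resize(t[195:345,225:445],(800,545),interpolation=cv2.INTER_CUBIC)   # x3.636
b=cv2.resize(s[220:350,250:420],(784,600),interpolation=cv2.INTER_CUBIC)   # x4.612
cv2.imwrite("pics/topc.png",a);cv2.imwrite("pics/sidec.png",b)
E
```

```text
(no output)
```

View pics/topc.png

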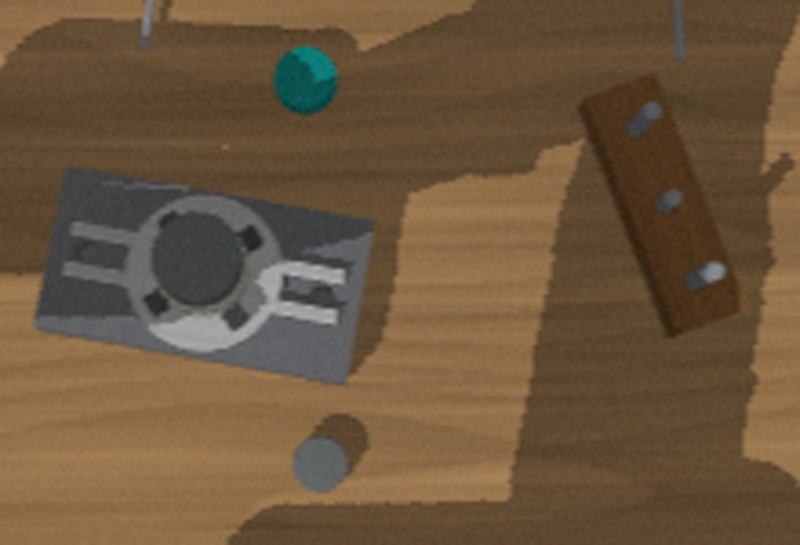

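View pics/sidec.png

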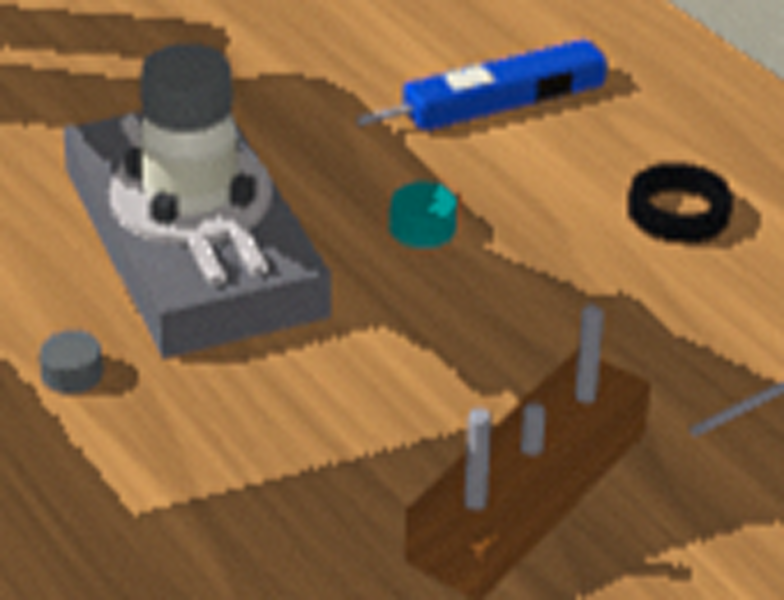

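The crop confirms that the ribbed grey cap on the jar is the target. It has the largest diameter of the three, and the small grey cap on the bench and the turquoise one are look-alikes. The long pins are in the outer rack holes, with tops at crop (652,110) and (713,271). The short one is in the middle at (673,197).

```bash
python3 - <<'E'
from h import *
T=load("top");S=load("side")
ft=lambda x,y:(225+(x+.5)/3.636-.5,195+(y+.5)/3.633-.5)
fs=lambda x,y:(250+(x+.5)/4.612-.5,220+(y+.5)/4.615-.5)
for n,a,b in(("pinA far",(652,110),(593,312)),("pinB near",(713,271),(480,413)),("short",(673,197),(533,407)),("captop",(198,259),(187,61)),
 ("bcorner R/near",(345,383),(163,318)),("bcorner R/far",(374,220),(329,272)),("bcorner L/near",(36,327),(67,129))):
    p,g=tri(T,ft(*a),S,fs(*b)); print(n,p.round(4),"gap",round(g,4))
C=[onz(T,ft(*c),.036) for c in((68,167),(374,220),(345,383),(36,327))]
C=np.array(C)[:,:2];print("stand c",C.mean(0).round(4),"sides",[round(np.linalg.norm(C[i]-C[i-1]),3) for i in range(4)])
v=(C[0]+C[3]-C[1]-C[2]);print("y-axis dir",(v/np.linalg.norm(v)).round(4),"yaw",np.arctan2(-v[0],v[1]).round(4))
# mask: grey low-sat block
im=T[0];hsv=cv2.cvtColor(im,cv2.COLOR_BGR2HSV);m=((hsv[...,1]<70)).astype(np.uint8)
n,l,st,ce=cv2.connectedComponentsWithStats(cv2.morphologyEx(m,cv2.MORPH_CLOSE,np.ones((3,3))))
k=l[280,250];cn=max(cv2.findContours((l==k).astype(np.uint8),0,2)[0],key=cv2.contourArea)
print("mask",st[k]);r=cv2.minAreaRect(cn);print(r);B=np.array([onz(T,p,.036)[:2] for p in cv2.boxPoints(r)]);print(B.round(4).tolist(),B.mean(0).round(4))
k=l[263,279]
R=C.mean(0)
for z,uv in((.136,(198,259)),):print("cap on z136",onz(T,ft(*uv),z).round(4))
# rack top corners
print([onz(T,ft(*c),.04).round(4).tolist() for c in((582,103),(655,76),(743,307),(672,337))])
E
```

```text
Traceback (most recent call last):
  File "h.py", line 18, in tri
    e1,d1=ray(c1,u1);e2,d2=ray(c2,u2)
          ~~~^^^^^^^
  File "h.py", line 12, in ray
    _,K,e,R=c; d=R@np.linalg.inv(K)@np.array([uv[0],uv[1],1.]); return e,d/np.linalg.norm(d)
                 ~^~~~~~~~~~~~~~~~~
ValueError: matmul: Input operand 1 has a mismatch in its core dimension 0, with gufunc signature (n?,k),(k,m?)->(n?,m?) (size 3 is different from 4)
```

```bash
python3 - <<'E'
s=open("h.py").read()
s=s.replace("import numpy as np, cv2\n","import numpy as np, cv2\nfrom scipy.spatial.transform import Rotation as Ro\n")
s=s.replace('np.array(d["rotation"])','Ro.from_quat(d["rotation"]).as_matrix()').replace('z["e"],z["R"]','z["e"],Ro.from_quat(z["R"]).as_matrix()')
open("h.py","w").write(s)
E
cat > m1.py <<'E'
from h import *
T=load("top");S=load("side")
ft=lambda x,y:(225+(x+.5)/3.636-.5,195+(y+.5)/3.633-.5)
fs=lambda x,y:(250+(x+.5)/4.612-.5,220+(y+.5)/4.615-.5)
for n,a,b in(("pinA far",(652,110),(593,312)),("pinB near",(713,271),(480,413)),("short",(673,197),(533,407)),("captop",(198,259),(187,61)),
 ("bcorner R/near",(345,383),(163,318)),("bcorner R/far",(374,220),(329,272)),("bcorner L/near",(36,327),(67,129))):
    p,g=tri(T,ft(*a),S,fs(*b)); print(n,p.round(4),"gap",round(g,4))
C=np.array([onz(T,ft(*c),.036) for c in((68,167),(374,220),(345,383),(36,327))])[:,:2]
print("stand c",C.mean(0).round(4),"sides",[round(np.linalg.norm(C[i]-C[i-1]),3) for i in range(4)])
v=(C[0]+C[3]-C[1]-C[2]);print("y-axis dir",(v/np.linalg.norm(v)).round(4),"yaw",np.arctan2(-v[0],v[1]).round(4))
print("cap on z136",onz(T,ft(198,259),.136).round(4))
print("rack",[onz(T,ft(*c),.04).round(4).tolist() for c in((582,103),(655,76),(743,307),(672,337))])
E
python3 m1.py
```

```text
pinA far [ 0.6075 -0.1943  0.0952] gap 0.0013
pinB near [ 0.5036 -0.2295  0.0964] gap 0.0002
short [ 0.555  -0.2119  0.063 ] gap 0.0019
captop [0.5112 0.0948 0.137 ] gap 0.0013
bcorner R/near [0.4389 0.0036 0.0278] gap 0.0007
bcorner R/far [ 0.5461 -0.0167  0.0313] gap 0.0019
bcorner L/near [0.4788 0.2076 0.0319] gap 0.0017
stand c [0.5117 0.0953] sides [np.float64(0.109), np.float64(0.207), np.float64(0.11), np.float64(0.207)]
y-axis dir [0.1871 0.9823] yaw -0.1882
cap on z136 [0.5107 0.0951 0.136 ]
rack [[0.6236, -0.158, 0.04], [0.6416, -0.2078, 0.04], [0.4848, -0.2606, 0.04], [0.4655, -0.2127, 0.04]]
```

Request:
send_rows(
  commands="85 -0.937 -0.982 0 0;85 -0.937 -0.982 0 0;85 -0.937 -0.982 0 0;85 -0.937 -0.982 0 0;85 -0.937 -0.982 0 0;85 -0.937 -0.982 0 0;85 -0.937 -0.982 0 0;85 -0.937 -0.982 0 0;85 -0.937 -0.982 0 0;85 -0.937 -0.982 0 0;85 -0.937 -0.982 0 0;85 -0.937 -0.982 0 0;85 -0.937 -0.982 0 0;85 -0.937 -0.982 0 0;85 -0.937 -0.982 0 0;85 -0.937 -0.982 0 0;85 -0.937 -0.982 0 0;85 -0.937 -0.982 0 0;85 -0.937 -0.982 0 0;85 -0.937 -0.982 0 0",
)

```text
t: 1.82
tcp_pos: [0.4197, 0.1348, 0.2392]
tool_rot: [0.12, 0.993, 0.0, -0.0]
force: [0.6, 0.2, -0.8]
finger_gap: 0.995
gripper_force: 0.0
```

```bash
python3 - <<'E'
from h import *
snap("wrist","pics/w1.png");import shutil;shutil.copy("/tmp/wrist.npz","/tmp/w1.npz")
E
```

Request:
send_rows(
  commands="85 -0.937 -0.982 0 0;85 -0.937 -0.982 0 0;85 -0.937 -0.982 0 0;85 -0.937 -0.982 0 0;85 -0.937 -0.982 0 0;85 -0.937 -0.982 0 0;85 -0.937 -0.982 0 0;85 -0.937 -0.982 0 0;85 -0.937 -0.982 0 0;85 -0.937 -0.982 0 0;85 -0.937 -0.982 0 0;85 -0.937 -0.982 0 0;85 -0.937 -0.982 0 0;85 -0.937 -0.982 0 0;85 0 0 0 0",
)

```text
t: 3.12
tcp_pos: [0.6112, -0.1984, 0.239]
tool_rot: [0.122, 0.993, -0.002, 0.002]
force: [0.1, 0.7, 0.0]
finger_gap: 0.996
gripper_force: 0.0
```

```bash
python3 - <<'E'
from h import *
c=snap("wrist","pics/w2.png");import shutil;shutil.copy("/tmp/wrist.npz","/tmp/w2.npz")
a=load("w1");print(a[2],c[2]);s=readout.sense();print(s['t'],s['tcp_pos'],s['tool_rot'])
for n,cc in(("w1",a),("w2",c)):
    for k,p in dict(A=(.6075,-.1943,.1),B=(.5036,-.2295,.1),cap=(.5112,.095,.136),HL=(.5263,.1738,.036),HR=(.4963,.0167,.036)).items():print(n,k,proj(cc,p).round(1))
cv2.imwrite("pics/w12.png",cv2.resize(np.vstack([a[0][:, :],c[0]]),(0,0),fx=.62,fy=.62))
E
```

```text
[0.35596308 0.15125494 0.37521478] [ 0.54704202 -0.18132167  0.37464662]
3.1667 [ 0.60949692 -0.19580581  0.23867244] [ 1.21432173e-01  9.92599630e-01 -2.67132095e-04  3.60227117e-04]
w1 A [ 58.  472.6]
w1 B [-21.2 398.6]
w1 cap [298.  358.4]
w1 HL [375.6 301.2]
w1 HR [232.5 308. ]
w2 A [322.6 226.2]
w2 B [246.5 109.8]
w2 cap [744.1 -20.6]
w2 HL [698.   29.1]
w2 HR [518.8  40. ]
```

View pics/w12.png

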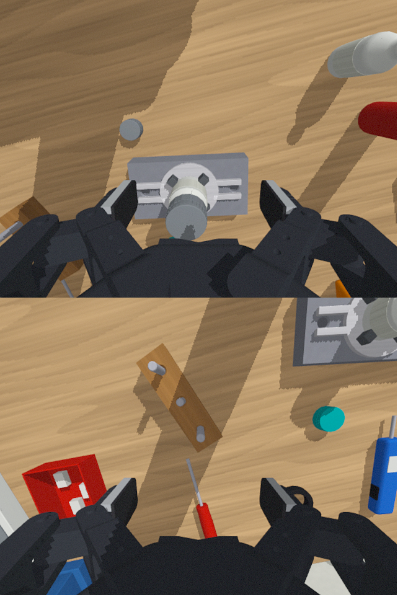

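The wrist views match the predictions. In w1 the cap is at (298,358) and the holes are at (376,301) and (232,308). In w2 the pins are at (322,225) and (247,110). Next I'll refine with an enlarged crop.

```bash
python3 - <<'E'
from h import *
a=load("w1")[0];c=load("w2")[0]
A=cv2.resize(a[240:390,195:405],(800,571),interpolation=cv2.INTER_CUBIC)[:330]  #3.81
l=cv2.resize(c[190:250,282:362],(400,300)) ; r=cv2.resize(c[75:135,207:287],(400,300)) #5
im=np.vstack([A[:300],np.hstack([l,r])[:]]);cv2.imwrite("pics/ref.png",im)
E
```

```text
(no output)
```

View pics/ref.png

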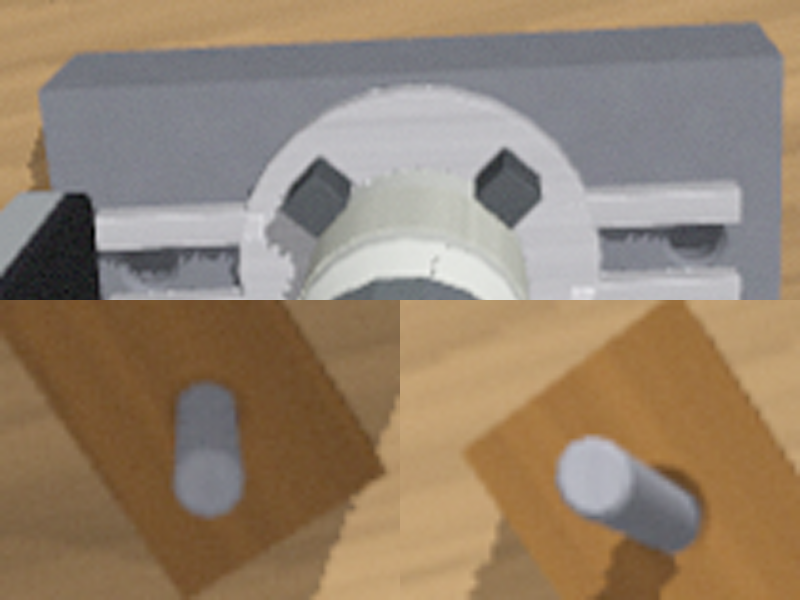

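Request:
send_rows(
  commands="85 0 0 0.2 1;85 0 0 0.2 1;85 0 0 0.2 1;85 0 0 0.2 1;85 0 0 0.2 1;85 0 0 0.2 1;85 0 0 0.2 1;85 0 0 0.2 1;85 0 0 0.2 1;85 0 0 0.2 1;85 0 0 0.2 1;85 0 0 0.2 1;85 0 0 0.2 1;85 0 0 0.2 1;85 0 0 0.2 1;85 0 0 0.2 1;85 0 0 0.2 1;85 0 0 0.2 1;85 0 0 0.2 1;85 0 0 0.2 1",
)

```text
t: 4.83
tcp_pos: [0.6077, -0.1919, 0.1589]
tool_rot: [0.731, 0.682, -0.0, -0.001]
force: [0.2, 0.5, -0.2]
finger_gap: 0.996
gripper_force: 0.0
```

Request:
send_rows(
  commands="60 0 0 0 1;60 0 0 0 1;60 0 0 0 1;60 0 0 0 1;60 0 0 0 1;60 0 0 0 1;60 0 0 0 1;60 0 0 0 1;60 0 0 0 1;60 0 0 0 1;60 0 0 0 1;60 0 0 0 1;60 0 0 0 1;60 0 0 0 1;60 0 0 0 1;60 0 0 0 1;60 0 0 0 0.85;60 0 0 0 0;60 0 0 0 0",
)

```text
t: 6.42
tcp_pos: [0.608, -0.1924, 0.1592]
tool_rot: [0.986, 0.164, -0.0, -0.0]
force: [-0.3, 0.4, 0.0]
finger_gap: 0.704
gripper_force: 0.0
```

```bash
cat >> h.py <<'E'
def st():
    s=readout.sense();R=Ro.from_quat(s['tool_rot']).as_matrix();p=np.array(s['tcp_pos'])
    print("t",round(s['t'],2),"tcp",p.round(4),"yang",np.arctan2(R[1,1],R[0,1]).round(4),"zax",R[:,2].round(4),"q6",round(s['q'][5],2),"F",np.round(s['force'],1),"gap",round(s['finger_gap'],3),"gf",s['gripper_force'])
    return p,R
def go(xy,z=None):
    p,R=st();d=np.array([xy[0]-p[0],xy[1]-p[1],0 if z is None else z-p[2]])
    print("tool shift mm",(R.T@d*1000).round(1),"units",(R.T@d/.02).round(3))
E
python3 - <<'E'
from h import *
c=load("w2")
print("A",onz(c,(323.7,226.5),.1),"B",onz(c,(246.,110.4),.1))
w=load("w1");f=lambda x,y:(195+(x+.5)/3.81-.5,240+(y+.5)/3.81-.5)
for p in((40,90),(780,60)):print(onz(w,f(*p),.036))
print("HL",onz(w,f(697,236),.036))
go((.6075,-.194),.071)
E
```

```text
A [ 0.6079411 -0.1934739  0.1      ] B [ 0.50392587 -0.23003922  0.1       ]
[0.43889509 0.00413119 0.036     ]
[0.47991824 0.2090078  0.036     ]
HL [0.52724606 0.17590161 0.036     ]
t 6.42 tcp [ 0.608  -0.1924  0.1592] yang -1.2404 zax [-1.e-03  7.e-04 -1.e+00] q6 0.76 F [-0.3  0.4  0. ] gap 0.704 gf 0.0
tool shift mm [-0.9  1.5 88.2] units [-0.046  0.075  4.411]
```

Request:
send_rows(
  commands="60 -0.04 0.07 0.7 0;60 0 0 0.8 0;60 0 0 0.8 0;60 0 0 0.8 0;60 0 0 0.8 0;60 0 0 0.5 0;60 0 0 0 0;30 0 0 0 0;8 0 0 0 0;8 0 0 0 0;8 0 0 0 0;8 0 0 0 0;8 0 0 0 0;8 0 0 0 0;8 0 0 0 0",
  grip_force=60,
)

```text
t: 7.67
tcp_pos: [0.6089, -0.1952, 0.0725]
tool_rot: [0.987, 0.163, 0.001, 0.0]
force: [-0.9, 0.5, 6.7]
finger_gap: 0.122
gripper_force: 58.6
```

```bash
python3 -c "
from h import *
st()"
```

```text
t 7.67 tcp [ 0.6089 -0.1952  0.0725] yang -1.2426 zax [ 1.8e-03 -7.0e-04 -1.0e+00] q6 0.76 F [-0.9  0.5  6.7] gap 0.122 gf 58.6052970495075
```

Request:
send_rows(
  commands="8 0 0 -0.4 0;8 0 0 -0.8 0;8 0 0 -0.9 0;8 0 0 -0.9 0;8 0 0 -0.9 0;8 0 0 -0.9 0;8 0 0 -0.9 0;8 0 0 -0.9 0;8 0 0 -0.9 0",
)

```text
t: 8.42
tcp_pos: [0.6077, -0.195, 0.2221]
tool_rot: [0.987, 0.163, -0.0, -0.0]
force: [0.0, -0.1, -1.9]
finger_gap: 0.123
gripper_force: 58.7
```

Request:
send_rows(
  commands="8 0.109 -0.991 0 0;8 0.109 -0.991 0 0;8 0.109 -0.991 0 0;8 0.109 -0.991 0 0;8 0.109 -0.991 0 0;8 0.109 -0.991 0 0;8 0.109 -0.991 0 0;8 0.109 -0.991 0 0;8 0.109 -0.991 0 0;8 0.109 -0.991 0 0;8 0.109 -0.991 0 0;8 0.109 -0.991 0 0;8 0.109 -0.991 0 0;8 0.109 -0.991 0 0;8 0.109 -0.991 0 0;8 0.109 -0.991 0 0;8 0.109 -0.991 0 0;8 0.109 -0.991 0 0;8 0.109 -0.991 0 0",
)

```text
t: 10.0
tcp_pos: [0.5254, 0.1755, 0.2214]
tool_rot: [0.987, 0.163, -0.0, 0.0]
force: [0.3, 0.1, -0.9]
finger_gap: 0.119
gripper_force: 58.7
```

Request:
send_rows(
  commands="8 0 0 0 -1;8 0 0 0 -1;8 0 0 0 -1;8 0 0 0 -1;8 0 0 0 -1;8 0 0 0 -1;8 0 0 0.5 -1;8 0 0 0.5 -1;8 0 0 0.5 -1;8 0 0 0.5 -1;8 0 0 0.5 -1;8 0 0 0.5 -1;8 0 0 0.5 -1;8 0 0 0.5 -1;8 0 0 0.5 -1;8 0 0 0.3 -0.1;8 0 0 0 0;8 0 0 0 0",
)

```text
t: 11.5
tcp_pos: [0.5259, 0.1747, 0.1252]
tool_rot: [0.771, 0.637, -0.0, -0.0]
force: [-0.0, -0.9, -0.8]
finger_gap: 0.123
gripper_force: 58.8
```

```bash
python3 - <<'E'
from h import *
c=snap("wrist");s=snap("side");t=snap("top")
go((.5268,.1748))
import shutil;shutil.copy("/tmp/wrist.npz","/tmp/w3.npz")
p=readout.sense()['tcp_pos']
for n,cc in(("w",c),("s",s)):
  for k,q in dict(HL=(.5263,.1738,.036),HL2=(.5272,.1759,.036),tip=(p[0],p[1],p[2]-.0625)).items():print(n,k,proj(cc,q).round(1))
uw=proj(c,(p[0],p[1],.05)).astype(int);us=proj(s,(p[0],p[1],.05)).astype(int)
cr=lambda im,u,h,k:cv2.resize(im[max(u[1]-h,0):u[1]+h,max(u[0]-h,0):u[0]+h],(k,k),interpolation=cv2.INTER_CUBIC)
print(uw,us)
cv2.imwrite("pics/h1.png",np.hstack([cr(c[0],uw,50,400),cr(s[0],us,33,400)]))
E
```

```text
t 11.65 tcp [0.5265 0.1748 0.126 ] yang -0.1891 zax [ 1.3e-03  1.0e-04 -1.0e+00] q6 0.31 F [ 0.2  0.3 -0.1] gap 0.123 gf 58.770871362648904
tool shift mm [0.  0.3 0. ] units [0.002 0.014 0.   ]
w HL [321.2 250.3]
w HL2 [321.9 247.2]
w tip [321.4 261.2]
s HL [282.6 247.1]
s HL2 [282.5 246.6]
s tip [282.1 239.5]
[321 254] [282 243]
```

View pics/h1.png

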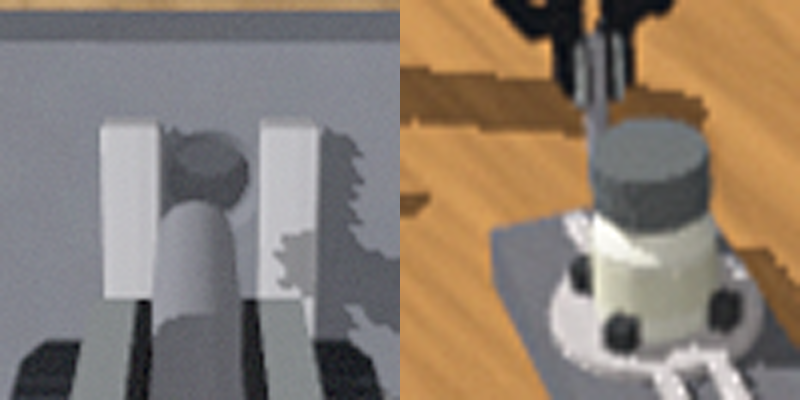

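The crop shows the pin end centred at x≈196 with its far edge at y≈200. The hole spans x 162–250 with its far edge at y≈130, so the pin needs a shift of about 2 mm to image right. I'll quantify that.

```bash
python3 - <<'E'
from h import *
w=load("w3");p,R=st();x,y=R[:,0],R[:,1]
f=lambda a,b:(271+(a+.5)/4-.5,204+(b+.5)/4-.5)
zt=p[2]-.0625
def loc(uv,z): return ((R.T@(onz(w,uv,z)-p))*1000).round(2)[:2]
print("pin end L/R",loc(f(155,235),zt),loc(f(237,235),zt),"far edge",loc(f(196,200),zt))
print("hole L,R",loc(f(162,168),.036),loc(f(250,168),.036),"far",loc(f(206,130),.036))
print("gap L,R",loc(f(160,140),.044),loc(f(260,140),.044),"prong ends",loc(f(130,122),.044),loc(f(290,120),.044))
E
```

```text
t 11.65 tcp [0.5265 0.1748 0.126 ] yang -0.1891 zax [ 1.3e-03  1.0e-04 -1.0e+00] q6 0.31 F [ 0.2  0.3 -0.1] gap 0.123 gf 58.770871362648904
pin end L/R [-0.82 -7.62] [-0.81  5.24] far edge [ 4.93 -1.19]
hole L,R [ 2.34 -7.25] [2.35 8.26] far [9.25 0.49]
gap L,R [ 9.52 -7.33] [9.53 9.58] prong ends [ 12.65 -12.36] [13.01 14.58]
```

Request:
send_rows(
  commands="8 0.15 0.095 0 0;8 0 0 0.4 0;8 0 0 0.4 0;8 0 0 0.4 0;8 0 0 0.3 0;8 0 0 0.2 0;8 0 0 0 0",
)

```text
t: 12.23
tcp_pos: [0.5282, 0.1767, 0.09]
tool_rot: [0.77, 0.638, -0.001, -0.0]
force: [-0.4, -2.5, -3.3]
finger_gap: 0.122
gripper_force: 58.6
```

```bash
python3 - <<'E'
from h import *
st()
E
```

```text
t 12.23 tcp [0.5282 0.1767 0.09  ] yang -0.1882 zax [-0.0015 -0.0011 -1.    ] q6 0.31 F [-0.4 -2.5 -3.3] gap 0.122 gf 58.61654964275658
```

Request:
send_rows(
  commands="8 0 0 0.25 0;8 0 0 0.25 0;8 0 0 0.25 0;8 0 0 0.2 0;8 0 0 0.1 0;8 0 0 0 0;8 0 0 0 0",
)

```text
t: 12.82
tcp_pos: [0.5284, 0.1767, 0.0697]
tool_rot: [0.77, 0.638, -0.0, 0.0]
force: [1.0, -5.4, -0.5]
finger_gap: 0.121
gripper_force: 58.8
```

Request:
send_rows(
  commands="8 -0.03 0 0.05 0;8 0 0 0.05 0;8 0 0 0.05 0;8 0 0 0 0;8 0 0 0 0",
)

```text
t: 13.23
tcp_pos: [0.5285, 0.1766, 0.0684]
tool_rot: [0.77, 0.638, 0.0, 0.0]
force: [-1.6, -4.6, 9.9]
finger_gap: 0.12
gripper_force: 60.1
```

Request:
send_rows(
  commands="15 0 0 0 0;25 0 0 0 0;35 0 0 0 0;40 0 0 0 0;40 0 0 0 0;40 0 0 -0.2 0;40 0 0 -0.6 0;40 0 0 -0.95 0;40 0 0 -0.95 0;40 0 0 -0.95 0;40 0 0 -0.95 0;40 0 0 -0.95 0;40 0 0 -0.95 0",
)

```text
t: 14.32
tcp_pos: [0.5281, 0.1769, 0.1984]
tool_rot: [0.771, 0.637, 0.0, -0.0]
force: [0.2, 0.5, -0.1]
finger_gap: 0.467
gripper_force: 0.0
```

```bash
python3 - <<'E'
from h import *
c=snap("wrist");import shutil;shutil.copy("/tmp/wrist.npz","/tmp/w4.npz")
t=snap("top");s=snap("side")
go((.5037,-.2298))
print([proj(c,(.5273,.1762,z)).round() for z in(.036,.096)],proj(s,(.5273,.1762,.096)),proj(t,(.5273,.1762,.096)))
u=proj(c,(.5273,.1762,.07)).astype(int)
v=proj(t,(.5273,.1762,.07)).astype(int)
cv2.imwrite("pics/h2.png",np.hstack([cv2.resize(c[0][u[1]-60:u[1]+60,u[0]-60:u[0]+60],(400,400)),cv2.resize(t[0][v[1]-25:v[1]+25,v[0]-15:v[0]+35],(400,400))]))
E
```

```text
t 14.47 tcp [0.5294 0.177  0.1989] yang -0.1884 zax [ 3.9e-03  6.0e-04 -1.0e+00] q6 0.31 F [ 0.  -0.  -0.1] gap 0.468 gf 0.0
tool shift mm [-4.044e+02  5.100e+01 -4.000e-01] units [-2.022e+01  2.549e+00 -1.800e-02]
[array([320., 228.]), array([319., 245.])] [281.65922805 230.23694593] [244.73767699 261.05314916]
```

View pics/h2.png

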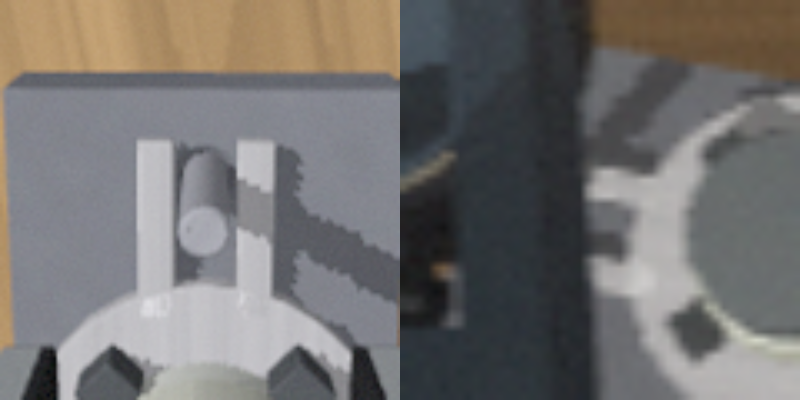

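The left pin stands between the prongs with its top at crop (204,231), fully down as the force reading showed. Now pin B.

Request:
send_rows(
  commands="60 -0.963 0.121 0 0;60 -0.963 0.121 0 0;60 -0.963 0.121 0 0;60 -0.963 0.121 0 0;60 -0.963 0.121 0 0;60 -0.963 0.121 0 0;60 -0.963 0.121 0 0;60 -0.963 0.121 0 0;60 -0.963 0.121 0 0;60 -0.963 0.121 0 0;60 -0.963 0.121 0 0;60 -0.963 0.121 0 0;60 -0.963 0.121 0 0;60 -0.963 0.121 0 0;60 -0.963 0.121 0 0;60 -0.963 0.121 0 0;60 -0.963 0.121 0 0;60 -0.963 0.121 0 0;60 -0.963 0.121 0 0;60 -0.963 0.121 0 0",
)

```text
t: 16.13
tcp_pos: [0.5028, -0.2111, 0.1957]
tool_rot: [0.771, 0.637, -0.0, -0.002]
force: [0.1, -0.6, 0.5]
finger_gap: 0.702
gripper_force: 0.0
```

Request:
send_rows(
  commands="60 -0.963 0.121 0 1;60 0 0 0 1;60 0 0 0 1;60 0 0 0.2 1;60 0 0 0.2 1;60 0 0 0.2 1;60 0 0 0.2 1;60 0 0 0.2 1;60 0 0 0.2 1;60 0 0 0.2 1;60 0 0 0.2 1;60 0 0 0.2 1;60 0 0 0.2 1;60 0 0 0 1;60 0 0 0 1;60 0 0 0 0.1;60 0 0 0 0;60 0 0 0 0",
)

```text
t: 17.63
tcp_pos: [0.5021, -0.2298, 0.1566]
tool_rot: [0.986, 0.164, -0.0, -0.001]
force: [0.6, -0.1, 0.2]
finger_gap: 0.704
gripper_force: 0.0
```

```bash
python3 - <<'E'
from h import *
go((.5037,-.2298),.0725)
E
```

```text
t 17.63 tcp [ 0.5021 -0.2298  0.1566] yang -1.2413 zax [-1.1e-03  9.0e-04 -1.0e+00] q6 0.61 F [ 0.6 -0.1  0.2] gap 0.704 gf 0.0
tool shift mm [ 1.5  0.6 84.1] units [0.077 0.031 4.204]
```

Request:
send_rows(
  commands="60 0.02 0.03 0.7 0;60 0 0 0.8 0;60 0 0 0.8 0;60 0 0 0.8 0;60 0 0 0.8 0;60 0 0 0.3 0;60 0 0 0 0;30 0 0 0 0;8 0 0 0 0;8 0 0 0 0;8 0 0 0 0;8 0 0 0 0;8 0 0 0 0;8 0 0 0 0;8 0 0 0 0",
)

```text
t: 18.88
tcp_pos: [0.5038, -0.231, 0.0743]
tool_rot: [0.987, 0.163, 0.001, 0.001]
force: [0.4, 0.2, 6.6]
finger_gap: 0.119
gripper_force: 58.7
```

Request:
send_rows(
  commands="8 0 0 -0.4 0;8 0 0 -0.8 0;8 0 0 -0.9 0;8 0 0 -0.9 0;8 0 0 -0.9 0;8 0 0 -0.5 0;8 0 0 0 0",
)

```text
t: 19.47
tcp_pos: [0.5041, -0.2311, 0.1635]
tool_rot: [0.987, 0.163, 0.002, 0.002]
force: [0.7, -0.3, -0.2]
finger_gap: 0.123
gripper_force: 58.7
```

```bash
python3 - <<'E'
from h import *
go((.4963+.0007,.0167+.0022),.1255)
E
```

```text
t 19.47 tcp [ 0.5041 -0.2311  0.1635] yang -1.2425 zax [ 0.0035 -0.0025 -1.    ] q6 0.61 F [ 0.7 -0.3 -0.2] gap 0.123 gf 58.71521988068707
tool shift mm [  73.8 -239.1   37.4] units [  3.688 -11.954   1.87 ]
```

Request:
send_rows(
  commands="8 0.307 -0.996 0 0;8 0.307 -0.996 0 0;8 0.307 -0.996 0 0;8 0.307 -0.996 0 0;8 0.307 -0.996 0 0;8 0.307 -0.996 0 0;8 0.307 -0.996 0 0;8 0.307 -0.996 0 0;8 0.307 -0.996 0 0;8 0.307 -0.996 0 0;8 0.307 -0.996 0 0;8 0.307 -0.996 0 0",
)

```text
t: 20.47
tcp_pos: [0.4948, 0.0207, 0.1603]
tool_rot: [0.987, 0.163, -0.001, -0.0]
force: [1.2, 0.4, -0.4]
finger_gap: 0.118
gripper_force: 58.8
```

Request:
send_rows(
  commands="8 0 0 0 -1;8 0 0 0 -1;8 0 0 0 -1;8 0 0 0 -1;8 0 0 0 -1;8 0 0 0 -1;8 0 0 0.2 -1;8 0 0 0.2 -1;8 0 0 0.2 -1;8 0 0 0.2 -1;8 0 0 0.2 -1;8 0 0 0.2 -1;8 0 0 0.2 -1;8 0 0 0.2 -1;8 0 0 0.2 -1;8 0 0 0 -0.1;8 0 0 0 0;8 0 0 0 0",
)

```text
t: 21.97
tcp_pos: [0.4955, 0.0196, 0.1249]
tool_rot: [0.771, 0.637, -0.0, -0.0]
force: [0.0, -0.4, -0.2]
finger_gap: 0.122
gripper_force: 58.8
```

```bash
python3 - <<'E'
from h import *
c=snap("wrist");import shutil;shutil.copy("/tmp/wrist.npz","/tmp/w5.npz")
go((.4974,.0191));p=readout.sense()['tcp_pos']
u=proj(c,(p[0],p[1],.05)).astype(int);print(u-50)
cv2.imwrite("pics/h3.png",cv2.resize(c[0][u[1]-50:u[1]+50,u[0]-50:u[0]+50],(600,600),interpolation=cv2.INTER_CUBIC))
E
```

```text
t 22.02 tcp [0.4957 0.0196 0.1251] yang -0.1896 zax [-5.e-04  1.e-04 -1.e+00] q6 0.0 F [-0.4 -1.1  0.1] gap 0.124 gf 58.77205198165029
tool shift mm [-0.1  1.8 -0. ] units [-0.006  0.09  -0.   ]
[270 205]
```

View pics/h3.png

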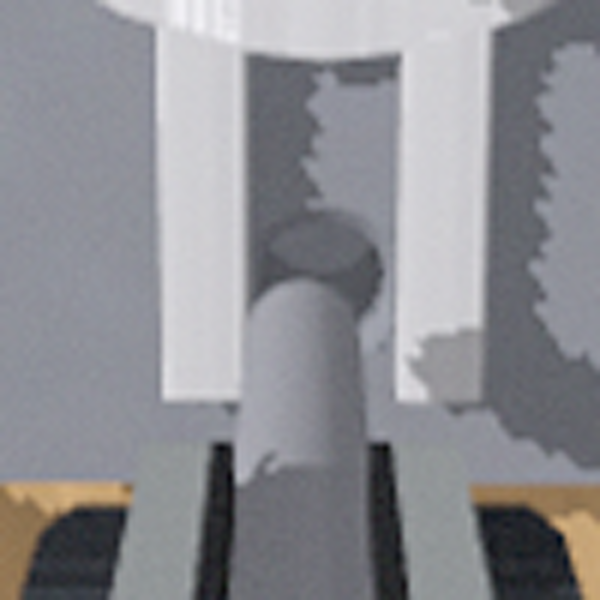

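The pin end is centred at x≈301 with its far edge at y≈278. The hole spans x 253–384 with its far edge at y≈207, and the prong gap is x 247–398.

```bash
python3 - <<'E'
from h import *
w=load("w5");p,R=st()
f=lambda a,b:(270+(a+.5)/6-.5,205+(b+.5)/6-.5)
zt=p[2]-.0643
def loc(uv,z): return ((R.T@(onz(w,uv,z)-p))*1000).round(2)[:2]
print("pin end L/R",loc(f(240,335),zt),loc(f(363,335),zt),"far edge",loc(f(301,278),zt))
print("hole L,R",loc(f(253,265),.036),loc(f(384,265),.036),"far",loc(f(320,207),.036))
print("gap L,R",loc(f(246,260),.044),loc(f(398,260),.044))
E
```

```text
t 22.02 tcp [0.4957 0.0196 0.1251] yang -0.1896 zax [-5.e-04  1.e-04 -1.e+00] q6 0.0 F [-0.4 -1.1  0.1] gap 0.124 gf 58.77205198165029
pin end L/R [-0.02 -7.07] [-0.01  5.93] far edge [ 6.27 -0.63]
hole L,R [ 0.43 -6.3 ] [0.44 9.12] far [7.49 1.56]
gap L,R [ 3.35 -6.88] [ 3.37 10.36]
```

Request:
send_rows(
  commands="8 -0.025 0.105 0 0;8 0 0 0.4 0;8 0 0 0.4 0;8 0 0 0.4 0;8 0 0 0.3 0;8 0 0 0.1 0;8 0 0 0 0",
)

```text
t: 22.6
tcp_pos: [0.4973, 0.0185, 0.0923]
tool_rot: [0.77, 0.638, -0.001, -0.001]
force: [0.0, -1.4, -2.5]
finger_gap: 0.115
gripper_force: 58.7
```

Request:
send_rows(
  commands="8 0 0 0.25 0;8 0 0 0.25 0;8 0 0 0.25 0;8 0 0 0.2 0;8 0 0 0.1 0;8 0 0 0.05 0;8 0 0 0 0;8 0 0 0 0",
)

```text
t: 23.27
tcp_pos: [0.4977, 0.0185, 0.071]
tool_rot: [0.77, 0.637, -0.0, -0.0]
force: [-0.3, -3.9, -3.5]
finger_gap: 0.122
gripper_force: 58.5
```

Request:
send_rows(
  commands="8 -0.02 0 0.05 0;8 0 0 0.05 0;8 0 0 0.05 0;8 0 0 0 0;8 0 0 0 0",
)

```text
t: 23.68
tcp_pos: [0.498, 0.0183, 0.0701]
tool_rot: [0.77, 0.637, 0.0, 0.001]
force: [-2.4, -3.0, 13.6]
finger_gap: 0.117
gripper_force: 60.7
```

Request:
send_rows(
  commands="15 0 0 0 0;25 0 0 0 0;35 0 0 0 0;40 0 0 0 0;40 0 0 0 0;40 0 0 -0.2 0;40 0 0 -0.6 0;40 0 0 -0.95 0;40 0 0 -0.95 0;40 0 0 -0.95 0;40 0 0 -0.95 0;40 0 0 -0.95 0;40 0 0 -0.95 0;85 1 0 0 0;85 1 0 0 0;85 1 0 0 0;85 1 0 0 0;85 0 0 0 0;85 0 0 0 0;85 0 0 0 0",
)

```text
t: 25.35
tcp_pos: [0.5123, 0.0965, 0.1982]
tool_rot: [0.77, 0.638, -0.0, -0.0]
force: [0.2, -0.7, -0.1]
finger_gap: 0.999
gripper_force: 0.0
```

```bash
python3 - <<'E'
from h import *
c=snap("wrist");t=snap("top");s=snap("side")
go((.5128,.0972),.107)
# cap outline in wrist: predicted centre
print(proj(c,(.5128,.0972,.136)))
cv2.imwrite("pics/cap.png",c[0]);cv2.imwrite("pics/s6.png",s[0])
E
```

```text
t 25.5 tcp [0.5125 0.096  0.1982] yang -0.1895 zax [-5.e-04 -2.e-04 -1.e+00] q6 0.16 F [ 0.3 -0.1  0.8] gap 0.992 gf 0.0
tool shift mm [ 1.2  0.1 91.2] units [0.061 0.006 4.562]
[321.04541909 260.17036206]
```

Request:
send_rows(
  commands="85 0.06 0 0.6 0;85 0 0 0.9 0;85 0 0 0.9 0;85 0 0 0.9 0;85 0 0 0.8 0;85 0 0 0.46 0;85 0 0 0 0;60 0 0 0 0;50 0 0 0 0;50 0 0 0 0;50 0 0 0 0;50 0 0 0 0;50 0 0 0 0",
  grip_force=90,
)

```text
t: 26.58
tcp_pos: [0.5137, 0.0979, 0.1082]
tool_rot: [0.77, 0.638, 0.001, 0.001]
force: [0.2, -0.6, 5.9]
finger_gap: 0.639
gripper_force: 93.9
```

Request:
send_rows(
  commands="50 0 0 -0.005 -0.7;50 0 0 -0.007 -0.7;50 0 0 -0.007 -0.7;50 0 0 -0.007 -0.7;50 0 0 -0.007 -0.7;50 0 0 -0.007 -0.7;50 0 0 -0.007 -0.7;50 0 0 -0.007 -0.7;50 0 0 -0.007 -0.7;50 0 0 -0.007 -0.7",
)

```text
t: 27.42
tcp_pos: [0.5125, 0.0981, 0.1091]
tool_rot: [0.593, 0.805, 0.0, -0.0]
force: [-1.5, -0.3, 5.1]
finger_gap: 0.634
gripper_force: 93.7
```

```bash
python3 -c "
from h import *
st();s=readout.sense();print(np.round(s['ft_torque'],2))"
```

```text
t 27.42 tcp [0.5125 0.0981 0.1091] yang 0.3009 zax [-4.e-04  4.e-04 -1.e+00] q6 -0.33 F [-1.5 -0.3  5.1] gap 0.634 gf 93.67518402636051
[-0.18  0.32 -0.42]
```

Request:
send_rows(
  commands="50 0 0 -0.007 -0.7;50 0 0 -0.007 -0.7;50 0 0 -0.007 -0.7;50 0 0 -0.007 -0.7;50 0 0 -0.007 -0.7;50 0 0 -0.007 -0.7;50 0 0 -0.007 -0.7;50 0 0 -0.007 -0.7;50 0 0 -0.007 -0.7;50 0 0 -0.005 -0.7;50 0 0 -0.005 -0.7;50 0 0 0 -0.7;50 0 0 0 -0.7;50 0 0 0 -0.7;50 0 0 0 -0.7;50 0 0 0 0;50 0 0 0 0",
)

```text
t: 28.83
tcp_pos: [0.511, 0.0974, 0.1108]
tool_rot: [0.266, 0.964, -0.001, -0.002]
force: [-4.5, -4.2, 9.8]
finger_gap: 0.639
gripper_force: 94.3
```

```bash
python3 -c "
from h import *
st();s=readout.sense();print(np.round(s['ft_torque'],2))"
```

```text
t 28.83 tcp [0.511  0.0974 0.1108] yang 1.0329 zax [-0.0036 -0.001  -1.    ] q6 -1.06 F [-4.5 -4.2  9.8] gap 0.639 gf 94.32073870673776
[-0.63  0.72 -0.28]
```

Request:
send_rows(
  commands="50 0 0 -0.1 0;50 0 0 -0.1 0;50 0 0 0 0;50 0 0 0 0",
)

```text
t: 29.17
tcp_pos: [0.5114, 0.098, 0.1136]
tool_rot: [0.265, 0.964, -0.001, -0.002]
force: [-4.0, -1.8, -0.4]
finger_gap: 0.638
gripper_force: 96.7
```

Request:
send_rows(
  commands="50 0 0 -0.1 0;50 0 0 -0.2 0;50 0 0 -0.25 0;50 0 0 -0.25 0;50 0 0 -0.25 0;50 0 0 -0.25 0;50 0 0 -0.25 0;50 0 0 -0.25 0;50 0 0 -0.25 0;50 0 0 -0.2 0;50 0 0 -0.1 0;50 0 0 0 0;50 0 0 0 0;50 0 0 0 0;50 0 0 0 0;50 0 0 0 0;50 0 0 0 0",
)

```text
t: 30.58
tcp_pos: [0.5128, 0.098, 0.1607]
tool_rot: [0.266, 0.964, -0.0, -0.0]
force: [-0.1, -0.8, -1.0]
finger_gap: 0.638
gripper_force: 96.8
```

```bash
python3 - <<'E'
from h import *
st();s=snap("side");c=snap("wrist");t=snap("top")
a=cv2.resize(s[0][205:305,240:340],(400,400),interpolation=cv2.INTER_CUBIC)
b=cv2.resize(t[0][215:325,225:335],(400,400),interpolation=cv2.INTER_CUBIC)
cv2.imwrite("pics/fin.png",np.hstack([a,b]))
for k,q in dict(capbot=(.5122,.097,.158),mouth=(.5122,.097,.1215),PR=(.4973,.019,.096),PL=(.5273,.176,.096)).items():print(k,((proj(s,q)-[240,205])*4).round())
E
```

```text
t 30.58 tcp [0.5128 0.098  0.1607] yang 1.0333 zax [-5.e-04 -0.e+00 -1.e+00] q6 -1.06 F [-0.1 -0.8 -1. ] gap 0.638 gf 96.84668820351362
capbot [198.  85.]
mouth [200. 128.]
PR [238. 217.]
PL [167. 101.]
```

View pics/fin.png

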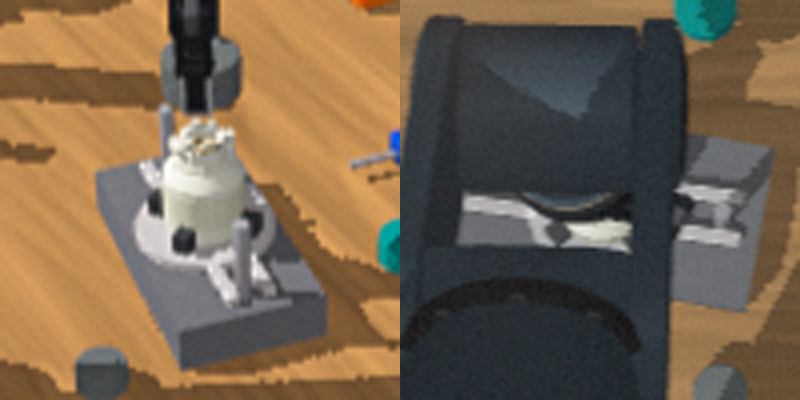

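The cap is held level about 35 mm above the open jar mouth. The pin tops are at crop (240,220) and (166,106), close to the values predicted for fully seated pins, (238,217) and (167,101).

```bash
python3 -c "
from station import sign_off
print(sign_off())"
```

```text
the job is handed in; nothing more can be done
None
```

I handed the job in at about 31 s: both long pins are fully home, and the unscrewed cap is held level and still about 35 mm above the jar's mouth; the short pin and the other bench items were not touched, but I did not re-image all of them.

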